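# Tong the plunger tip out of the tray and offer it up to the flipper link

### The arm

A 6-joint arm with a two-finger parallel gripper is mounted at the origin on the work surface. World frame = base frame: x ahead of the robot, y to its left, z up, the work surface at z = 0. Lengths are in m, angles in rad, forces in N, time in s.
With the tool pointing down it reaches from about 0.375 to 0.825 m from the base axis. Payload 5.5 kg.
Tool frame: the origin (TCP) lies between the finger pads; the fingertips stand ctrl.tcp_to_tips ahead of it and the grasp point (between the pads) lies 6 mm ahead of it (ctrl.tcp_to_tips is the distance from the TCP to the fingertips, in m); x points along the fingers, z is the direction in which the jaws open and shut, and the axes are right-handed (so a half turn about x gives the same grasp; the last joint's range is limited). The gripper opens to 85 mm and grips with 20 to 120 N. Pads are 22 mm wide; open, the fingers measure 114 mm over their backs; the gripper's body (76 mm by 85 mm) begins 54 mm behind the grasp point. The pads swing forward as they close: fully open they stand 13 mm farther back than shut.
Start: joints at [-1.205, 0.314, -0.047, 1.21, 0, 1.571], TCP at [0.215, -0.56, 0.256] pointing down, gripper open.
Joint ranges: [-2.67, 2.67], [-0.69, 1.73], [-1.03, 1.25], [-2.08, 2.16], [-1.42, 1.45], [-3.14, 3.14]. Speed limits (rad/s): [2.39, 2.39, 3.01, 3.14, 3.14, 3.14].

### API

Orientations are given as a unit quaternion [w, x, y, z].
In Python, from workcell import ctrl, vision, order gives the robot as it stands.
- The arm moves only by the shell command python3 -m handwheel 'ROWS' [FORCE]. ROWS is JSON, a list of rows, each an object of numbers: "x", "y", "z": the shift along the tool's x, y, z in mm; "ax", "ay", "az": the turn, a rotation vector about the tool's x, y, z in units of 6 degrees (1.0 is 6 degrees); "jaw": the opening in per cent of the stroke, from 0 (shut) to 100 (fully open). A call has 1 to 10 rows; each row shifts and turns the commanded pose from where the row before left it, along the tool's axes as they then stand; what a row does not reach is not made up. A row lasts 1/8 s, in which the tool goes at most 62.5 mm and 10.7 degrees, less where a joint would pass 70% of its speed; a pose out of reach is approached as far as the arm can. A call with a gripper value outside its range is refused whole. The fingers move at their own pace and stop on an object; FORCE is the grip in N (left out, the last holds). Time passes only in rows, so rows that do not move let the fingers close. It gives the time, the measured TCP pose, the force and the opening at its end, in the units of the state.
- ctrl.read_state(): the state, without advancing time (a new reading comes with each control period).
- vision.read_camera(name): name is "scene" or "side" or "wrist"; returns a dict with "frame" (384x512x3 uint8, red, green, blue), "K" (3x3 intrinsics, pixels), "origin" and "orientation" of the camera in the world; the wrist camera has in their place "mount" (4x4, takes a point from camera to tool coordinates, whose origin is the TCP and whose axes are the tool frame's). Camera axes: x right, y down, z forward; pixel columns grow to the right and rows downward; lengths in m; the calibration is good to about 2 mm. A picture is of the moment at which its call begins: read the wrist's pose just before it. There is no depth.
- order.finish_job(): hands the job in, once; it reports no verdict.
The state is a dict: "time": time; "q": joint angles; "joint_velocities": joint speeds; "tau": joint torques, N m; "tcp_pos": TCP position; "eef_rot": TCP orientation; "wrist_force": force on the tool from outside, world axes, zero at the start; "moment": the same for the moment, N m; "finger_gap": finger opening in m.
Only numpy, scipy, OpenCV 4.12 (cv2) and the standard library are available. Lean on these libraries where they do the work, as an engineer would, in place of code of your own. Each camera call takes 0.05 s, during which the arm holds its last target. There are 200 camera calls.

### The job

The plunger tip in the crowded parts tray has just been degreased and must not be touched by the gripper: take the spring tongs from their cradle, close their jaws on the plunger tip, and lift it out without knocking or shoving any of the other parts. Bring it to the vise and finish holding it there in the tongs, still and upright, straight above the upper end of the clamped flipper link with a gap of about 4 cm between them; the program ends while holding, nothing is put down or let go.

Things in the scene. Friction and masses are not known exactly. Their poses are not given: they have to be found in the camera images.
- tongs_grip (a point): where to grip the spring tongs, which lie level in a cradle: midway between their two black rubber grip pads, at mid-height, 65 mm above the bench at first. x along the tongs to the jaws (away from the robot), y across (arms close along y), z up. Pads 40 mm long, 22 mm high, 56 mm over the outside when wide open, 42 mm when the jaws hold a 22 mm part. Balances within 10 mm of here
- tongs_jaws (a point): midway between the tong jaws, where a part is to be gripped: 110 mm ahead of tongs_grip and 40 mm below it, same axes. Jaws: upright steel plates turned down from the arms, 16 mm long (x), 5 mm thick, reaching 10 mm below this point and 30 mm above it to the arms' underside. Gap 53 mm wide open (63 mm outside); faces parallel at a 22 mm gap
- tongs_left: left arm (+y side) of the tongs, steel, 18 mm high; hinge 85 mm behind tongs_grip; origin as the tongs' when wide open
- tongs_right: right arm (-y side) of the tongs, steel, 18 mm high; hinge 85 mm behind tongs_grip; origin as the tongs' when wide open
- tongs: the tongs, about 110 g; axes as tongs_grip, origin 10 mm below it. Springs hold the arms wide open: about 5 N on each pad starts to close them, 7 N brings the jaws to a 22 mm gap, each further newton puts 0.44 N on the part; let out, they spring open again. The jaws move 2.3 times as far as the pads; both arms move alike
- cradle: fixed wooden cradle of the tongs: base plate 170 x 70 mm, 12 mm thick, one support 55 mm high under the hinge block, another, a 12 mm wide crossbar 86 mm across, under the arms 46 mm ahead of tongs_grip with 7 mm lips beside the arms. Fingers have free space beside and below the pads; the tongs lift straight up
- plunger_tip_c (a point): centre (half-way up) of the plunger tip, the part wanted: pale turned metal, 42 mm tall, upright in the tray on a round foot flange 28 mm across, 4 mm thick; then a 22 mm diameter barrel up to 28 mm height, then a tapering nose with a blunt 8 mm end. The only part with a foot flange, a straight barrel and a narrow tapered metal nose. 28 to 56 g. z up
- plunger_tip: the plunger tip; origin at the centre of its underside, z up along the part
- tray: fixed open steel parts tray, 165 x 225 mm (x, y), walls 25 mm high and 5 mm thick, floor 5 mm thick; origin at the centre of its underside on the bench. Six parts stand in it in two rows of three about 64 mm apart, in any order
- link_end (a point): top of the steel flipper link, a flat bar with a round eye standing upright in the vise; this point is its uppermost point, 139 mm above the bench
- vise: small cast-iron bench vise, bolted down, base 130 x 100 mm, jaws up to 95 mm high; with the link clamped in it. Origin on the bench under the link
- stop_slug_c (a point): centre of a plain flat-topped pale metal cylinder, 24 mm diameter, 34 mm tall, in the tray; to be left alone
- bulb_cover_c (a point): centre of a green glass bulb cover, 30 mm across the foot, 30 mm tall, in the tray; to be left alone
- coil_bracket_c (a point): centre of a brass L-shaped coil bracket, 30 x 22 mm, 34 mm tall, in the tray; to be left alone
- flange_bush_c (a point): centre of a low steel flanged bush, 32 mm across, 16 mm tall, in the tray; to be left alone
- sleeve_c (a point): centre of an open steel sleeve, 25 mm diameter, 30 mm tall, in the tray; to be left alone
- flipper_bat_c (a point): centre of a black plastic flipper bat lying on the bench, 92 mm long, 26 mm high or less; to be left alone
- screw_jar_c (a point): centre of a closed glass jar of 56 mm diameter, 70 mm tall, on the bench; to be left alone
- screwdriver_grip (a point): handle of a screwdriver lying on the bench; to be left alone
Things that resemble listed ones, but are neither listed nor needed, are in the scene too. Leave any blue look-alike of the plunger_tip alone.

How it is judged:
By the outcome, as a careful person would: the job done as asked, in the order asked, and still so for the second after the job is handed in, while the arm keeps its last pose, push and grip.
It also fails if it takes over 54 s, if anything falls off the work surface, if the arm or the gripper's body presses on something with over 40 N, if the wrist force passes 120 N, or if a joint passes its speed limit or range.

## Working session

There is one attempt and no reset: what is moved stays moved. The work goes in short steps, Python scripts to look and compute and a shell command to move; the robot and the scene stay as the last step left them, time stands still between calls to the robot, and variables do not carry over. Pictures are saved under pics/ and viewed, about 8 in all and at most 12, crops included, and the job is handed in when it is done.

```bash
ls; mkdir -p pics; cat > h.py <<'E'
import numpy as np, cv2
from workcell import ctrl, vision, order
from scipy.spatial.transform import Rotation as R
def rot(q): return R.from_quat([q[1],q[2],q[3],q[0]]).as_matrix()
def cam(name):
    s=ctrl.read_state(); c=vision.read_camera(name)
    if name=="wrist":
        T=np.eye(4);T[:3,:3]=rot(s["eef_rot"]);T[:3,3]=s["tcp_pos"]
        M=T@np.array(c["mount"])
    else:
        M=np.eye(4);M[:3,:3]=rot(c["orientation"]);M[:3,3]=c["origin"]
    return c["frame"],np.array(c["K"]),M
def ray(K,M,u,v):
    d=M[:3,:3]@np.linalg.solve(K,[u,v,1.]);return M[:3,3],d/np.linalg.norm(d)
def atz(K,M,u,v,z):
    o,d=ray(K,M,u,v);return o+d*(z-o[2])/d[2]
def proj(K,M,p):
    q=K@(M[:3,:3].T@(np.array(p)-M[:3,3]));return q[:2]/q[2]
def save(n,f,s=1.5,crop=None):
    if crop: x0,y0,x1,y1=crop;f=f[y0:y1,x0:x1]
    cv2.imwrite(n,cv2.resize(f[:,:,::-1],None,fx=s,fy=s,interpolation=cv2.INTER_CUBIC))
E
python3 - <<'E'
from h import *
import pickle
D={}
for n in("scene","side"):
    D[n]=cam(n);save(f"pics/{n}0.png",D[n][0]);print(n,D[n][1].tolist(),D[n][2].round(3).tolist())
pickle.dump(D,open("d0.pkl","wb"))
s=ctrl.read_state();print(s,ctrl.tcp_to_tips)
print(vision.read_camera("wrist")["mount"])
print(rot(s["eef_rot"]).round(3))
E
```

```text
pics
scene [[427.01759506652274, 0.0, 252.19404509538055], [0.0, 427.01759506652274, 194.72192596689717], [0.0, 0.0, 1.0]] [[-0.555, 0.705, -0.442, 1.052], [0.832, 0.46, -0.31, 0.31], [-0.015, -0.54, -0.842, 1.103], [0.0, 0.0, 0.0, 1.0]]
side [[356.5277875195331, 0.0, 253.6182012830643], [0.0, 356.5277875195331, 194.76113246590108], [0.0, 0.0, 1.0]] [[0.906, -0.246, 0.345, 0.189], [-0.424, -0.516, 0.744, -0.778], [-0.005, -0.82, -0.572, 0.67], [0.0, 0.0, 0.0, 1.0]]
{'time': 0.1, 'q': array([-1.20500450e+00,  3.14133393e-01, -4.79844542e-02,  1.21017943e+00,
        2.34917087e-05,  1.57076313e+00]), 'joint_velocities': array([ 0.00046326, -0.00210345,  0.00281863,  0.00135662,  0.00183236,
        0.00080803]), 'tau': array([-1.54059326e-04, -5.40767205e+01,  3.40542483e+01,  1.11614619e-02,
        1.04824676e-04, -1.30535523e-05]), 'tcp_pos': array([ 0.21444988, -0.55985774,  0.25553152]), 'eef_rot': array([ 0.5821735 ,  0.40101939,  0.58303853, -0.40040422]), 'wrist_force': array([-0.48447541, -0.15911018, -0.82377917]), 'moment': array([-0.03111729, -0.01681655, -0.0107423 ]), 'finger_gap': 0.08514388873018784} 0.025
[[-3.89708728e-04 -3.13979630e-01  9.49429640e-01 -1.17161015e-01]
 [ 4.74106767e-04 -9.49429663e-01 -3.13979443e-01  8.06640669e-02]
 [ 9.99999812e-01  3.27770487e-04  5.18860893e-04  8.70116692e-04]
 [ 0.00000000e+00  0.00000000e+00  0.00000000e+00  1.00000000e+00]]
[[-0.001  0.934  0.358]
 [ 0.001  0.358 -0.934]
 [-1.     0.    -0.002]]
```

View pics/scene0.png

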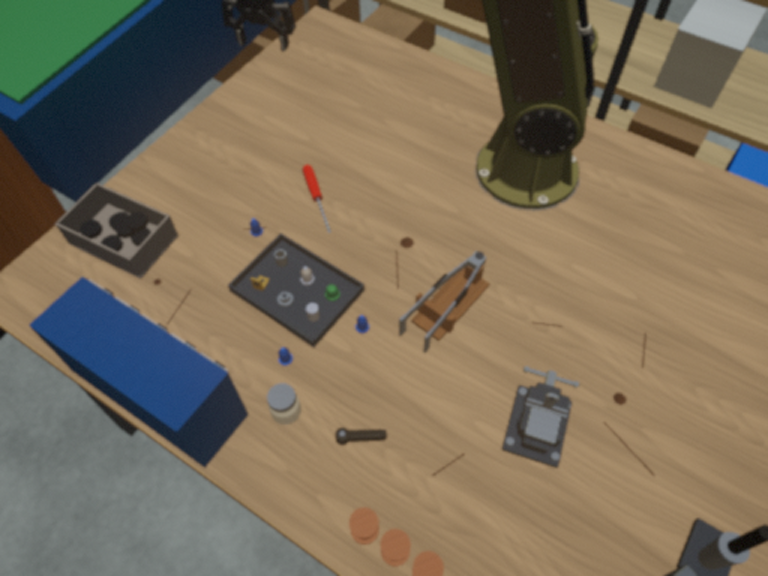

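View pics/side0.png

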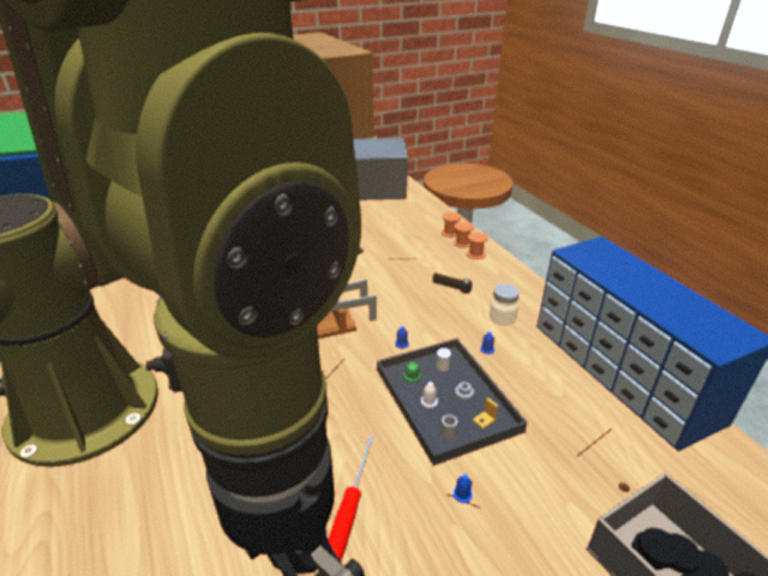

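Scene picture (768x576 px): tongs in the cradle with the hinge at (479,258) and jaws at (402,325)/(427,345). The vise is at (543,420) and the tray centre at (297,290). Plunger candidates are the pale nosed part at (306,274), the flat-topped slug at (312,311) and the blue look-alikes at (256,228), (362,324) and (285,356). The pale one at (306,274), side view (430,395), has a flange and a tapered nose, so it fits. I'll confirm it in a crop.

```bash
python3 - <<'E'
from h import *
import pickle
D=pickle.load(open("d0.pkl","rb"))
f=D["scene"][0]
save("pics/c1.png",f,3.2,(150,150,400,315))
E
```

```text
(no output)
```

View pics/c1.png

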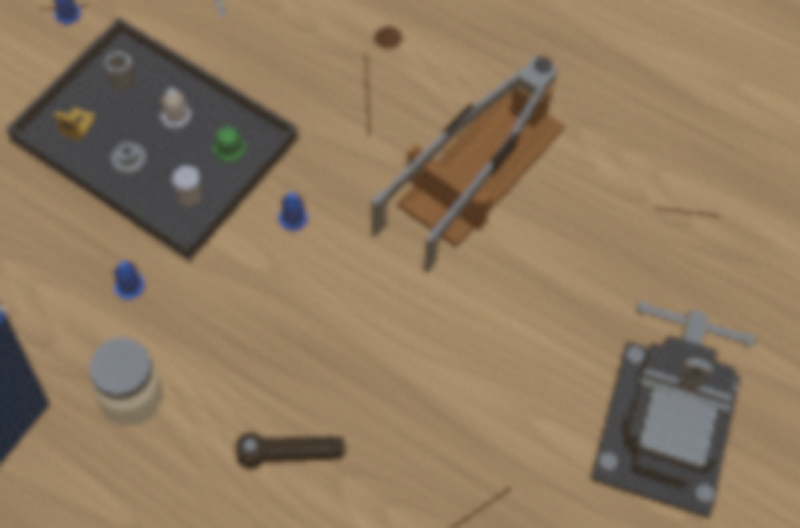

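Crop confirms it: the part at (174,107) has a light flange, a straight barrel and a tapered nose at (172,92), and it is the only such part. The slug at (186,178) has a flat top. Tong pads are at (460,118) and (504,150), and the link eye is at about (699,366).

```bash
python3 - <<'E'
from h import *
import pickle
D=pickle.load(open("d0.pkl","rb"))
_,K,M=D["scene"]
def p(n,u,v,z):
    a=atz(K,M,150+u/3.2,150+v/3.2,z);print(n,a.round(4));return a
a=p("padL",460,116,.074);b=p("padR",504,149,.074)
h=p("hinge",543,64,.075)
j1=p("jawtip1",377,236,.015);j2=p("jawtip2",429,270,.015)
m=(j1+j2)/2-h; print("yaw",np.degrees(np.arctan2(m[1],m[0])), np.linalg.norm(m[:2]))
m=(a+b)/2-h;print("yaw",np.degrees(np.arctan2(m[1],m[0])), np.linalg.norm(m[:2]))
m=a-b;print("pads dir",np.degrees(np.arctan2(m[1],m[0])),np.linalg.norm(m[:2]), "grip",(a+b)/2)
p("plunger foot",176,118,.007);p("plunger nose",172,91,.047)
for n,u,v,z in(("slugtop",186,178,.039),("bulb",229,140,.025),("sleeve",118,64,.035),("bush",128,156,.015),("bracket",72,122,.015)):p(n,u,v,z)
for c in((120,22),(298,131),(188,257),(10,130)):p("traycorner",*c,.025)
p("link",699,361,.139)
p("blue near tongs",291,200,.03)
_,K,M=D["side"]
for n,u,v,z in (("s foot",430,401,.007),("s nose",430,383,.047),("blue1",402,340,.02)):print(n,atz(K,M,u/1.5,v/1.5,z).round(4))
E
```

```text
padL [0.4211 0.0146 0.074 ]
padR [0.4302 0.0655 0.074 ]
hinge [0.3299 0.0495 0.075 ]
jawtip1 [0.5386 0.0017 0.015 ]
jawtip2 [0.5423 0.0591 0.015 ]
yaw -5.185645996812117 0.21141628939358378
yaw -5.662763397555278 0.09618667006365994
pads dir -100.08427984444748 0.05163917889082457 grip [0.42564945 0.04004383 0.074     ]
plunger foot [ 0.5319 -0.2329  0.007 ]
plunger nose [ 0.5285 -0.2348  0.047 ]
slugtop [ 0.5947 -0.1696  0.039 ]
bulb [ 0.533  -0.1671  0.025 ]
sleeve [ 0.5258 -0.3042  0.035 ]
bush [ 0.595  -0.2409  0.015 ]
bracket [ 0.5941 -0.3099  0.015 ]
traycorner [ 0.4791 -0.3405  0.025 ]
traycorner [ 0.4892 -0.1185  0.025 ]
traycorner [ 0.6537 -0.1248  0.025 ]
traycorner [ 0.6376 -0.3477  0.025 ]
link [0.5543 0.2988 0.139 ]
blue near tongs [ 0.5572 -0.0795  0.03  ]
s foot [ 0.5289 -0.2398  0.007 ]
s nose [ 0.5281 -0.2375  0.047 ]
blue1 [ 0.5513 -0.0921  0.02  ]
```

```bash
python3 -m handwheel '[{"y":25,"ax":1},{"y":50},{"y":50,"z":-25},{"y":50,"z":-45},{"y":50,"z":-45},{"y":50,"z":-45},{"y":50,"z":-45},{"y":40,"z":-45},{"y":30,"z":-45},{"z":-45}]'; python3 - <<'E'
from h import *
s=ctrl.read_state();print(s["q"].round(3),s["tcp_pos"].round(4));Rm=rot(s["eef_rot"])
print(Rm.round(3)); print(1000*Rm.T@(np.array([.431,.041,.22])-s["tcp_pos"]))
E
```

```text
[-1.205  0.314 -0.048  1.21   0.     1.571] [ 0.2145 -0.5599  0.2557]
[[-0.     0.934  0.358]
 [ 0.001  0.358 -0.934]
 [-1.     0.    -0.001]]
[  36.27676496  417.13049973 -483.6836055 ]invalid input at $[0]: expected keys x, y, z, ax, ay, az, jaw
```

Every row needs all seven keys, so I'll resend it in full.

```bash
python3 -m handwheel '[{"x":0,"y":25,"z":0,"ax":1,"ay":0,"az":0,"jaw":100},{"x":0,"y":50,"z":0,"ax":0,"ay":0,"az":0,"jaw":100},{"x":0,"y":50,"z":-25,"ax":0,"ay":0,"az":0,"jaw":100},{"x":0,"y":40,"z":-45,"ax":0,"ay":0,"az":0,"jaw":100},{"x":0,"y":40,"z":-45,"ax":0,"ay":0,"az":0,"jaw":100},{"x":0,"y":40,"z":-45,"ax":0,"ay":0,"az":0,"jaw":100},{"x":0,"y":40,"z":-45,"ax":0,"ay":0,"az":0,"jaw":100},{"x":0,"y":40,"z":-45,"ax":0,"ay":0,"az":0,"jaw":100},{"x":0,"y":30,"z":-45,"ax":0,"ay":0,"az":0,"jaw":100},{"x":0,"y":0,"z":-45,"ax":0,"ay":0,"az":0,"jaw":100}]'; cat > go.py <<'E'
from h import *
import sys
def go(t,yawz=None):
    s=ctrl.read_state();print(round(s["time"],2),"q",s["q"].round(3),"tcp",s["tcp_pos"].round(4),"gap",round(s["finger_gap"],4),"F",s["wrist_force"].round(1));Rm=rot(s["eef_rot"])
    print("x down:",Rm[:,0].round(3),"yaw of z",np.degrees(np.arctan2(Rm[1,2],Rm[0,2])).round(2))
    print("tool shift mm",(1000*Rm.T@(np.array(t)-s["tcp_pos"])).round(1))
if __name__=="__main__": go([float(a) for a in sys.argv[1:4]])
E
python3 go.py .431 .041 .22
```

```text
time: 1.4
tcp_pos: [0.4702, -0.1356, 0.256]
eef_rot: [0.561, 0.43, 0.561, -0.43]
wrist_force: [-0.3, -0.3, 0.6]
finger_gap: 0.0854
1.4 q [-0.281  0.106 -0.307  1.158  0.     2.598] tcp [ 0.4702 -0.1356  0.256 ] gap 0.0854 F [-0.3 -0.3  0.6]
x down: [ 0.  0. -1.] yaw of z -74.93
tool shift mm [  36.     8.  -180.7]
```

```bash
python3 -m handwheel '[{"x":0,"y":2,"z":-45,"ax":0,"ay":0,"az":0,"jaw":100},{"x":0,"y":2,"z":-45,"ax":0,"ay":0,"az":0,"jaw":100},{"x":0,"y":2,"z":-45,"ax":0,"ay":0,"az":0,"jaw":100},{"x":0,"y":2,"z":-45,"ax":0,"ay":0,"az":0,"jaw":100},{"x":0,"y":0,"z":0,"ax":-1.7,"ay":0,"az":0,"jaw":100},{"x":0,"y":0,"z":0,"ax":-1.7,"ay":0,"az":0,"jaw":100},{"x":0,"y":0,"z":0,"ax":-1.7,"ay":0,"az":0,"jaw":100},{"x":0,"y":0,"z":0,"ax":-1.7,"ay":0,"az":0,"jaw":100},{"x":0,"y":0,"z":0,"ax":-1.7,"ay":0,"az":0,"jaw":100},{"x":0,"y":0,"z":0,"ax":-1.7,"ay":0,"az":0,"jaw":100}]' ; python3 -m handwheel '[{"x":0,"y":0,"z":0,"ax":-1.7,"ay":0,"az":0,"jaw":100},{"x":0,"y":0,"z":0,"ax":-1.7,"ay":0,"az":0,"jaw":100},{"x":0,"y":0,"z":0,"ax":-1.7,"ay":0,"az":0,"jaw":100},{"x":0,"y":0,"z":0,"ax":-1.7,"ay":0,"az":0,"jaw":100},{"x":0,"y":0,"z":0,"ax":-1.7,"ay":0,"az":0,"jaw":100},{"x":0,"y":0,"z":0,"ax":-1.7,"ay":0,"az":0,"jaw":100},{"x":0,"y":0,"z":0,"ax":-1.7,"ay":0,"az":0,"jaw":100},{"x":0,"y":0,"z":0,"ax":-1.7,"ay":0,"az":0,"jaw":100},{"x":0,"y":0,"z":0,"ax":-1.7,"ay":0,"az":0,"jaw":100},{"x":0,"y":0,"z":0,"ax":-1,"ay":0,"az":0,"jaw":100}]' ; python3 go.py .431 .041 .22
python3 - <<'E'
from h import *
import pickle
w=cam("wrist");pickle.dump(w,open("w1.pkl","wb"));save("pics/w1.png",w[0],1.5)
E
```

```text
time: 2.65
tcp_pos: [0.4301, 0.0383, 0.2561]
eef_rot: [0.702, 0.083, 0.702, -0.083]
wrist_force: [-0.7, 0.7, 0.4]
finger_gap: 0.0854
time: 3.9
tcp_pos: [0.4301, 0.0382, 0.2561]
eef_rot: [0.525, -0.474, 0.525, 0.474]
wrist_force: [-0.4, 0.8, 0.3]
finger_gap: 0.0861
3.9 q [ 0.089 -0.003 -0.422  1.152  0.     0.19 ] tcp [0.4301 0.0382 0.2561] gap 0.0861 F [-0.4  0.8  0.3]
x down: [-0. -0. -1.] yaw of z 84.19
tool shift mm [36.1 -0.7  2.8]
```

View pics/w1.png

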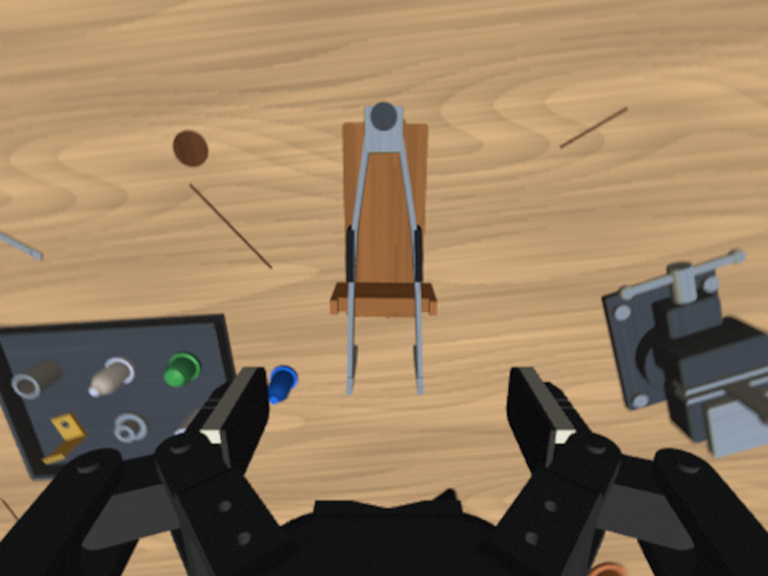

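Wrist view: the tongs lie straight in the picture, with the hinge disc at (384,116), pads at (351,226–282) and (418,226–282), and jaws at (351,390)/(419,390).

```bash
python3 - <<'E'
from h import *
import pickle
_,K,M=pickle.load(open("w1.pkl","rb"))
def p(n,u,v,z):
    a=atz(K,M,u/1.5,v/1.5,z);print(n,a.round(4));return a
h=p("hinge",384,116,.075)
a=p("padL top mid",351,254,.076);b=p("padR",418,254,.076);print((a+b)/2)
c=p("jawL bottom front",351,393,.058);d=p("jawR",419,393,.058);
m=(c+d)/2-h;y=np.arctan2(m[1],m[0]);print("yaw",np.degrees(y),np.linalg.norm(m))
g=h+85*.001*np.array([np.cos(y),np.sin(y),0]);print("grip from hinge",g)
p("plunger flange",121,366,.007);p("nose",98,388,.047)
p("slug",190,425,.039);p("bulb",182,366,.025)
print("grip proj",proj(K,M,[g[0],g[1],.076])*1.5)
E
python3 go.py .429 .041 .22
```

```text
hinge [0.3283 0.0455 0.075 ]
padL top mid [0.4192 0.0118 0.076 ]
padR [0.4241 0.0606 0.076 ]
[0.42166569 0.03619832 0.076     ]
jawL bottom front [ 0.5465 -0.0061  0.058 ]
jawR [0.5524 0.0527 0.058 ]
yaw -5.735998880514269 0.22283927626520011
grip from hinge [0.41291808 0.03701245 0.075     ]
plunger flange [ 0.5249 -0.2368  0.007 ]
nose [ 0.5254 -0.2332  0.047 ]
slug [ 0.5775 -0.1658  0.039 ]
bulb [ 0.5221 -0.1659  0.025 ]
grip proj [384.37447399 242.20092186]
3.95 q [ 0.089 -0.003 -0.422  1.152  0.     0.188] tcp [0.4301 0.0383 0.2561] gap 0.0854 F [-0.3 -0.7  0.8]
x down: [-0. -0. -1.] yaw of z 84.33
tool shift mm [36.1  1.3  2.6]
```

```bash
python3 -m handwheel '[{"x":45,"y":6,"z":-1.4,"ax":0,"ay":0,"az":0,"jaw":100},{"x":45,"y":0,"z":0,"ax":0,"ay":0,"az":0,"jaw":100},{"x":40,"y":0,"z":0,"ax":0,"ay":0,"az":0,"jaw":100},{"x":30,"y":0,"z":0,"ax":0,"ay":0,"az":0,"jaw":100},{"x":20,"y":0,"z":0,"ax":0,"ay":0,"az":0,"jaw":100},{"x":8,"y":0,"z":0,"ax":0,"ay":0,"az":0,"jaw":100},{"x":0,"y":0,"z":0,"ax":0,"ay":0,"az":0,"jaw":100}]' 20; python3 go.py .424 .0375 .068
python3 - <<'E'
from h import *
import pickle
w=cam("wrist");pickle.dump(w,open("w2.pkl","wb"));save("pics/w2.png",w[0],1.3)
E
```

```text
time: 4.82
tcp_pos: [0.424, 0.0375, 0.0682]
eef_rot: [0.526, -0.473, 0.526, 0.473]
wrist_force: [-0.1, 0.5, -0.2]
finger_gap: 0.0853
4.83 q [ 0.088  0.166 -0.713  0.693  0.     0.194] tcp [0.424  0.0375 0.0682] gap 0.0853 F [-0.1  0.5 -0.2]
x down: [-0.001 -0.    -1.   ] yaw of z 83.92
tool shift mm [ 0.2 -0.   0. ]
```

View pics/w2.png

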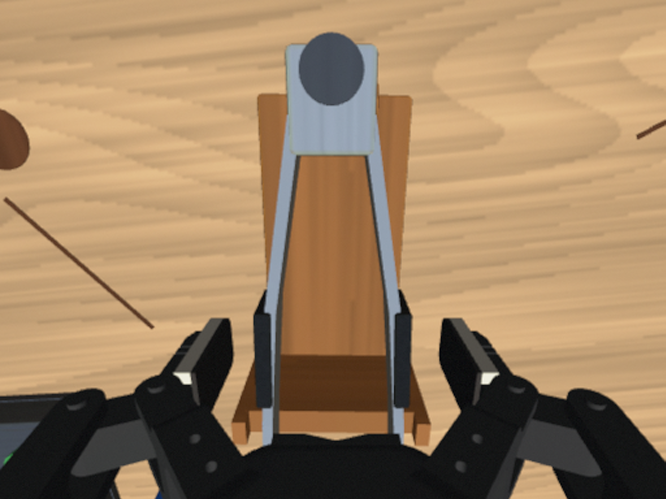

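The fingers straddle the pads nearly centred: pads at x 254–411, y 290–407, finger inner faces at x 230 and 442. I'll close lightly, keeping the tongs open.

```bash
python3 -m handwheel '[{"x":0,"y":0,"z":-1.2,"ax":0,"ay":0,"az":0,"jaw":80},{"x":0,"y":0,"z":0,"ax":0,"ay":0,"az":0,"jaw":70},{"x":0,"y":0,"z":0,"ax":0,"ay":0,"az":0,"jaw":65},{"x":0,"y":0,"z":0,"ax":0,"ay":0,"az":0,"jaw":62},{"x":0,"y":0,"z":0,"ax":0,"ay":0,"az":0,"jaw":62},{"x":0,"y":0,"z":0,"ax":0,"ay":0,"az":0,"jaw":62},{"x":0,"y":0,"z":0,"ax":0,"ay":0,"az":0,"jaw":62}]' 20; python3 go.py .424 .0375 .15
```

```text
time: 5.75
tcp_pos: [0.425, 0.0364, 0.0693]
eef_rot: [0.526, -0.473, 0.525, 0.472]
wrist_force: [-1.3, -0.4, 6.8]
finger_gap: 0.0531
5.75 q [ 0.085  0.164 -0.712  0.693 -0.     0.191] tcp [0.425  0.0364 0.0693] gap 0.0531 F [-1.3 -0.4  6.8]
x down: [ 0.002  0.    -1.   ] yaw of z 83.96
tool shift mm [-80.7   0.9   1.1]
```

```bash
python3 -m handwheel '[{"x":-5,"y":0,"z":0,"ax":0,"ay":0,"az":0,"jaw":61},{"x":-12,"y":0,"z":0,"ax":0,"ay":0,"az":0,"jaw":61},{"x":-20,"y":0,"z":0,"ax":0,"ay":0,"az":0,"jaw":61},{"x":-25,"y":0,"z":0,"ax":0,"ay":0,"az":0,"jaw":61},{"x":-25,"y":0,"z":0,"ax":0,"ay":0,"az":0,"jaw":61},{"x":-25,"y":0,"z":0,"ax":0,"ay":0,"az":0,"jaw":61},{"x":-12,"y":0,"z":0,"ax":0,"ay":0,"az":0,"jaw":61},{"x":-4,"y":0,"z":0,"ax":0,"ay":0,"az":0,"jaw":61},{"x":0,"y":0,"z":0,"ax":0,"ay":0,"az":0,"jaw":61}]' 20; python3 go.py .42 -.224 .2
python3 - <<'E'
from h import *
import pickle
w=cam("wrist");pickle.dump(w,open("w3.pkl","wb"));save("pics/w3.png",w[0],1.3)
s=cam("side");pickle.dump(s,open("s3.pkl","wb"))
E
```

```text
time: 6.88
tcp_pos: [0.4238, 0.0363, 0.1959]
eef_rot: [0.525, -0.473, 0.526, 0.473]
wrist_force: [-0.4, 0.7, -1.0]
finger_gap: 0.0522
6.88 q [ 0.085  0.023 -0.538  1.011  0.     0.191] tcp [0.4238 0.0363 0.1959] gap 0.0522 F [-0.4  0.7 -1. ]
x down: [-0.001 -0.    -1.   ] yaw of z 83.96
tool shift mm [  -4.1  -23.6 -259.2]
```

View pics/w3.png

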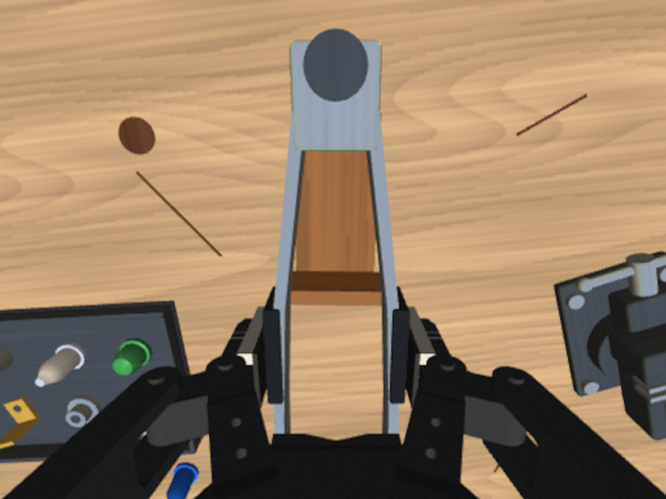

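```bash
python3 - <<'E'
from h import *
import pickle
for n,ends,hy,tz in(("w2",(291,407),68,.0682),("w3",(289,403),65,.1959)):
    _,K,M=pickle.load(open(n+".pkl","rb"))
    c=M[:3,3]; 
    zg=tz-.0035
    for v in ends:
        # rear/front top edges at grip+11mm
        a=atz(K,M,333/1.3,v/1.3,zg+.011);print(n,v,a.round(4))
    print("hinge",atz(K,M,335/1.3,hy/1.3,zg+.010).round(4), atz(K,M,335/1.3,hy/1.3,zg+.018).round(4))
E
```

```text
w2 291 [0.3947 0.039  0.0757]
w2 407 [0.4419 0.0339 0.0757]
hinge [0.3279 0.0468 0.0747] [0.3291 0.0467 0.0827]
w3 289 [0.3938 0.0378 0.2034]
w3 403 [0.4399 0.0329 0.2034]
hinge [0.327  0.0456 0.2024] [0.3282 0.0455 0.2104]
```

```bash
python3 -m handwheel '[{"x":0,"y":-2,"z":-15,"ax":0,"ay":0,"az":0,"jaw":61},{"x":0,"y":-3,"z":-30,"ax":0,"ay":0,"az":0,"jaw":61},{"x":0,"y":-4,"z":-40,"ax":0,"ay":0,"az":0,"jaw":61},{"x":0,"y":-4,"z":-45,"ax":0,"ay":0,"az":0,"jaw":61},{"x":0,"y":-3.5,"z":-45,"ax":0,"ay":0,"az":0,"jaw":61},{"x":0,"y":-3,"z":-40,"ax":0,"ay":0,"az":0,"jaw":61},{"x":0,"y":-3,"z":-30,"ax":0,"ay":0,"az":0,"jaw":61},{"x":20,"y":-1,"z":-14,"ax":0,"ay":0,"az":0,"jaw":61},{"x":30,"y":0,"z":0,"ax":0,"ay":0,"az":0,"jaw":61},{"x":15,"y":0,"z":0,"ax":0,"ay":0,"az":0,"jaw":61}]' 20; python3 go.py .4196 -.2246 .125
python3 - <<'E'
from h import *
import pickle
D={n:cam(n) for n in("wrist","scene","side")};pickle.dump(D,open("d4.pkl","wb"))
a=D["side"][0][190:340,210:370];b=D["scene"][0][130:280,140:300]
im=np.hstack([a,b]);save("pics/m4.png",im,2.5)
E
```

```text
time: 8.22
tcp_pos: [0.4185, -0.224, 0.1294]
eef_rot: [0.525, -0.472, 0.526, 0.474]
wrist_force: [0.2, 0.3, -1.3]
finger_gap: 0.0519
8.22 q [-0.491  0.177 -0.531  0.867 -0.    -0.385] tcp [ 0.4185 -0.224   0.1294] gap 0.0519 F [ 0.2  0.3 -1.3]
x down: [-0.003  0.001 -1.   ] yaw of z 83.89
tool shift mm [ 4.4 -1.1 -0.5]
```

View pics/m4.png

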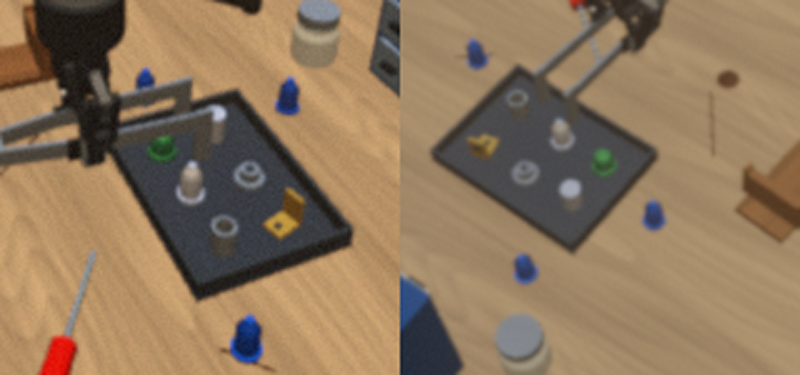

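Left half (side camera): tong arm ends at (212,112) near and (190,80) far, plunger nose at (190,165), flange at (190,193). Right half (scene camera): jaw bottoms at about (541,103) and (571,121), plunger at (562,125–142). I'll compare these with the model prediction.

```bash
python3 - <<'E'
from h import *
import pickle
D=pickle.load(open("d4.pkl","rb"))
T=np.array([.4185,-.224,.1294]);y=np.radians(-6.1);X=np.array([np.cos(y),np.sin(y),0]);Y=np.array([-np.sin(y),np.cos(y),0]);Z=np.array([0,0,1])
G=T-.001*X-.004*Z
def px(n,p):
    u=proj(D[n][1],D[n][2],p)
    return ((u-[210,190])*2.5 if n=="side" else (u-[140,130])*2.5+[400,0]).round(0)
for n in("side","scene"):
    for l,s in(("near/-y",-1),("far/+y",1)):
        print(n,l,"armtop front",px(n,G+.118*X+s*.027*Y+.008*Z),"jaw bottom front",px(n,G+.118*X+s*.027*Y-.05*Z),"jaw bottom rear",px(n,G+.102*X+s*.027*Y-.05*Z))
    print(n,"plunger foot",px(n,[.528,-.236,.007]),"nose",px(n,[.528,-.236,.047]))
def ap(n,u,v,z):
    if n=="side":u,v=u/2.5+210,v/2.5+190
    else:u,v=(u-400)/2.5+140,v/2.5+130
    return atz(D[n][1],D[n][2],u,v,z).round(4)
print(ap("side",190,193,.007),ap("side",190,163,.047),ap("scene",562,141,.007),ap("scene",559,121,.047))
f=D["side"][0];save("pics/z5.png",np.hstack([f[210:280,235:305],D["scene"][0][150:220,180:250]]),5.5)
E
```

```text
side near/-y armtop front [214. 111.] jaw bottom front [210. 158.] jaw bottom rear [195. 162.]
side far/+y armtop front [190.  76.] jaw bottom front [188. 122.] jaw bottom rear [173. 125.]
side plunger foot [189. 191.] nose [191. 162.]
scene near/-y armtop front [529.  69.] jaw bottom front [536.  99.] jaw bottom rear [545.  90.]
scene far/+y armtop front [564.  93.] jaw bottom front [569. 122.] jaw bottom rear [578. 114.]
scene plunger foot [562. 139.] nose [559. 120.]
[ 0.5277 -0.2387  0.007 ] [ 0.5268 -0.2364  0.047 ] [ 0.5309 -0.2345  0.007 ] [ 0.5286 -0.2353  0.047 ]
```

View pics/z5.png

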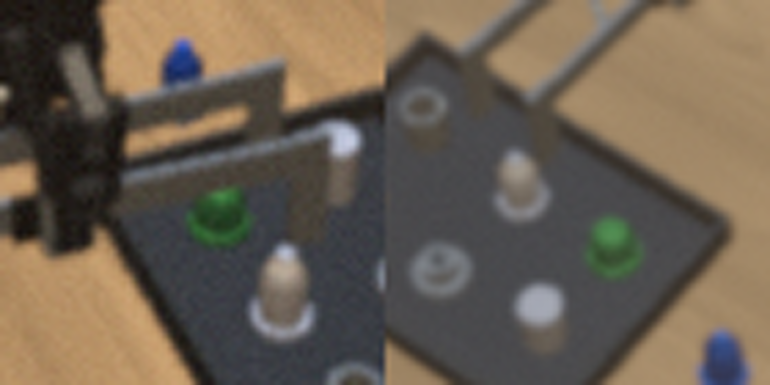

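Prediction and observation agree to within about 2–3 mm. I'll apply a small correction and descend around the plunger.

```bash
python3 -m handwheel '[{"x":5,"y":-2.3,"z":-1.8,"ax":0,"ay":0,"az":0,"jaw":61},{"x":14,"y":0,"z":0,"ax":0,"ay":0,"az":0,"jaw":61},{"x":14,"y":0,"z":0,"ax":0,"ay":0,"az":0,"jaw":61},{"x":12,"y":0,"z":0,"ax":0,"ay":0,"az":0,"jaw":61},{"x":10,"y":0,"z":0,"ax":0,"ay":0,"az":0,"jaw":61},{"x":5,"y":0,"z":0,"ax":0,"ay":0,"az":0,"jaw":61},{"x":0,"y":0,"z":0,"ax":0,"ay":0,"az":0,"jaw":61}]' 20; python3 go.py .4206 -.226 .069
python3 - <<'E'
from h import *
import pickle
D={n:cam(n) for n in("scene","side")};pickle.dump(D,open("d6.pkl","wb"))
save("pics/z6.png",np.hstack([D["side"][0][210:280,235:305],D["scene"][0][150:220,180:250]]),5.5)
E
```

```text
time: 9.25
tcp_pos: [0.4221, -0.2257, 0.071]
eef_rot: [0.526, -0.473, 0.526, 0.473]
wrist_force: [-0.5, 0.3, -0.7]
finger_gap: 0.0519
9.25 q [-0.491  0.25  -0.594  0.727  0.    -0.386] tcp [ 0.4221 -0.2257  0.071 ] gap 0.0519 F [-0.5  0.3 -0.7]
x down: [-0.001  0.    -1.   ] yaw of z 83.96
tool shift mm [ 2.   1.4 -0.5]
```

View pics/z6.png

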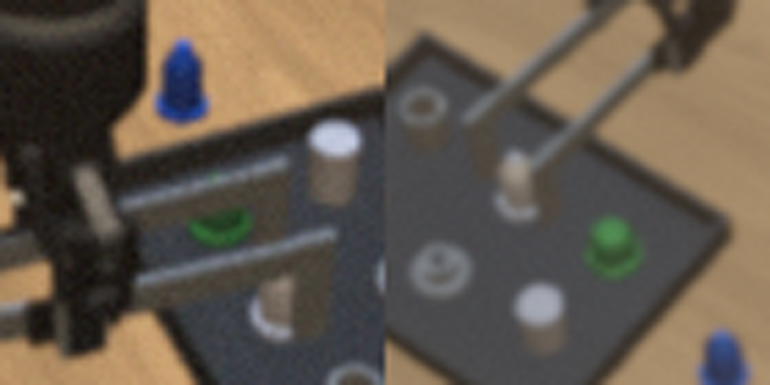

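The plunger stands between the jaws. Scene half: jaw bottoms at (485,175)/(545,215), plunger foot at (517,203). Side half: jaw ahead of it by about 2–3 mm. I'll nudge back 1.5 mm and close slowly.

```bash
python3 -m handwheel '[{"x":0,"y":1.8,"z":-0.5,"ax":0,"ay":0,"az":0,"jaw":59},{"x":0,"y":0,"z":0,"ax":0,"ay":0,"az":0,"jaw":57},{"x":0,"y":0,"z":0,"ax":0,"ay":0,"az":0,"jaw":55},{"x":0,"y":0,"z":0,"ax":0,"ay":0,"az":0,"jaw":53},{"x":0,"y":0,"z":0,"ax":0,"ay":0,"az":0,"jaw":51},{"x":0,"y":0,"z":0,"ax":0,"ay":0,"az":0,"jaw":49},{"x":0,"y":0,"z":0,"ax":0,"ay":0,"az":0,"jaw":47},{"x":0,"y":0,"z":0,"ax":0,"ay":0,"az":0,"jaw":44},{"x":0,"y":0,"z":0,"ax":0,"ay":0,"az":0,"jaw":40},{"x":0,"y":0,"z":0,"ax":0,"ay":0,"az":0,"jaw":35}]' 35; python3 go.py .4206 -.226 .2
python3 -m handwheel '[{"x":0,"y":0,"z":0,"ax":0,"ay":0,"az":0,"jaw":30},{"x":0,"y":0,"z":0,"ax":0,"ay":0,"az":0,"jaw":30},{"x":0,"y":0,"z":0,"ax":0,"ay":0,"az":0,"jaw":30}]' 35
```

```text
time: 10.6
tcp_pos: [0.4204, -0.2261, 0.0713]
eef_rot: [0.526, -0.473, 0.526, 0.473]
wrist_force: [0.6, -1.2, -0.2]
finger_gap: 0.0417
10.6 q [-0.493  0.247 -0.597  0.727 -0.    -0.388] tcp [ 0.4204 -0.2261  0.0713] gap 0.0417 F [ 0.6 -1.2 -0.2]
x down: [ 0. -0. -1.] yaw of z 83.96
tool shift mm [-1.287e+02 -2.000e-01  1.000e-01]
time: 10.98
tcp_pos: [0.4204, -0.2261, 0.0713]
eef_rot: [0.526, -0.473, 0.526, 0.473]
wrist_force: [0.0, 0.3, -0.4]
finger_gap: 0.0419
```

Gap holds at 41.9 mm (42 expected with a 22 mm part), so the part is gripped. I'll lift.

```bash
python3 -m handwheel '[{"x":-3,"y":0,"z":0,"ax":0,"ay":0,"az":0,"jaw":30},{"x":-8,"y":0,"z":0,"ax":0,"ay":0,"az":0,"jaw":30},{"x":-14,"y":0,"z":0,"ax":0,"ay":0,"az":0,"jaw":30},{"x":-20,"y":0,"z":0,"ax":0,"ay":0,"az":0,"jaw":30},{"x":-28,"y":0,"z":0,"ax":0,"ay":0,"az":0,"jaw":30},{"x":-35,"y":0,"z":0,"ax":0,"ay":0,"az":0,"jaw":30},{"x":-35,"y":0,"z":0,"ax":0,"ay":0,"az":0,"jaw":30},{"x":-30,"y":0,"z":0,"ax":0,"ay":0,"az":0,"jaw":30},{"x":-18,"y":0,"z":0,"ax":0,"ay":0,"az":0,"jaw":30},{"x":-6,"y":0,"z":0,"ax":0,"ay":0,"az":0,"jaw":30}]' 35; python3 -m handwheel '[{"x":0,"y":0,"z":0,"ax":0,"ay":0,"az":0,"jaw":30}]' ;python3 go.py .445 .31 .265
python3 - <<'E'
from h import *
import pickle
D={n:cam(n) for n in("scene","side")};pickle.dump(D,open("d7.pkl","wb"))
save("pics/z7.png",np.hstack([D["side"][0][150:280,235:345],D["scene"][0][110:240,150:260]]),3.6)
E
```

```text
time: 12.22
tcp_pos: [0.421, -0.2264, 0.2704]
eef_rot: [0.526, -0.474, 0.525, 0.472]
wrist_force: [-0.1, -0.3, -2.2]
finger_gap: 0.0421
time: 12.35
tcp_pos: [0.4204, -0.2261, 0.2687]
eef_rot: [0.526, -0.473, 0.526, 0.473]
wrist_force: [0.2, -0.9, -1.6]
finger_gap: 0.0414
12.35 q [-0.493  0.077 -0.31   1.183  0.    -0.388] tcp [ 0.4204 -0.2261  0.2687] gap 0.0414 F [ 0.2 -0.9 -1.6]
x down: [ 0.001 -0.    -1.   ] yaw of z 83.96
tool shift mm [  3.5  32.  535.7]
```

View pics/z7.png

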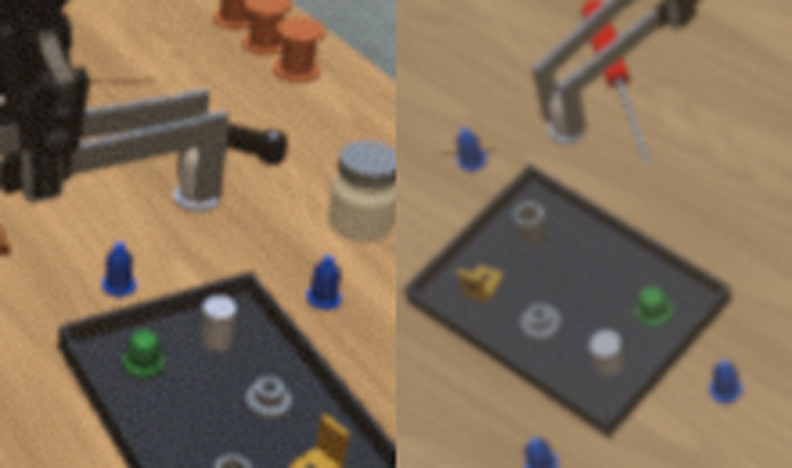

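Side half: plunger flange at (197,193), held upright between the jaws and clear of the tray. Scene half: flange at (565,132), all five other parts standing where they were. Next I'll carry it to the vise.

```bash
python3 -m handwheel '[{"x":0,"y":0,"z":8,"ax":0,"ay":0,"az":0,"jaw":30},{"x":0,"y":2,"z":16,"ax":0,"ay":0,"az":0,"jaw":30},{"x":0,"y":2,"z":26,"ax":0,"ay":0,"az":0,"jaw":30},{"x":0,"y":2,"z":34,"ax":0,"ay":0,"az":0,"jaw":30},{"x":0,"y":2,"z":38,"ax":0,"ay":0,"az":0,"jaw":30},{"x":0,"y":2,"z":38,"ax":0,"ay":0,"az":0,"jaw":30},{"x":0,"y":2,"z":38,"ax":0,"ay":0,"az":0,"jaw":30},{"x":0,"y":2,"z":38,"ax":0,"ay":0,"az":0,"jaw":30},{"x":0,"y":2,"z":38,"ax":0,"ay":0,"az":0,"jaw":30},{"x":0,"y":2,"z":38,"ax":0,"ay":0,"az":0,"jaw":30}]' 35;  python3 -m handwheel '[{"x":0,"y":2,"z":36,"ax":0,"ay":0,"az":0,"jaw":30},{"x":0,"y":2,"z":34,"ax":0,"ay":0,"az":0,"jaw":30},{"x":0,"y":2,"z":28,"ax":0,"ay":0,"az":0,"jaw":30},{"x":0,"y":2,"z":22,"ax":0,"ay":0,"az":0,"jaw":30},{"x":0,"y":2,"z":15,"ax":0,"ay":0,"az":0,"jaw":30},{"x":0,"y":2,"z":8,"ax":0,"ay":0,"az":0,"jaw":30},{"x":0,"y":0,"z":3,"ax":0,"ay":0,"az":0,"jaw":30},{"x":0,"y":0,"z":0,"ax":0,"ay":0,"az":0,"jaw":30}]' 35; python3 go.py .445 .31 .265
python3 - <<'E'
from h import *
import pickle
D={n:cam(n) for n in("scene","side","wrist")};pickle.dump(D,open("d8.pkl","wb"))
print(proj(*D["scene"][1:],[.554,.299,.16]),proj(*D["side"][1:],[.554,.299,.16]),proj(*D["wrist"][1:],[.554,.299,.16]))
S=D["side"];u=proj(*S[1:],[.554,.299,.16]).astype(int)
def cr(n):
    f=np.pad(D[n][0],((80,80),(80,80),(0,0)));u=proj(*D[n][1:],[.554,.299,.16]).astype(int)+80;print(n,"crop origin",u-[55,65]-80);return f[u[1]-65:u[1]+65,u[0]-55:u[0]+55]
save("pics/z8.png",np.hstack([cr("side"),cr("scene")]),3.6)
# part rel. to TCP from lift images
E=pickle.load(open("d7.pkl","rb"))
from scipy.optimize import least_squares
ob=(("side",(289.7,203.9)),("scene",(196.9,146.7)))
r=least_squares(lambda p:np.concatenate([proj(*E[n][1:],p)-q for n,q in ob]),[.53,-.236,.2])
print("flange",r.x.round(4),r.fun.round(2),"rel TCP",(r.x-[.4204,-.2261,.2687]).round(4))
E
```

```text
time: 13.7
tcp_pos: [0.4345, 0.0882, 0.2681]
eef_rot: [0.525, -0.473, 0.526, 0.473]
wrist_force: [0.5, 0.2, -1.5]
finger_gap: 0.0417
time: 14.7
tcp_pos: [0.4388, 0.2322, 0.2683]
eef_rot: [0.526, -0.473, 0.526, 0.473]
wrist_force: [0.5, 0.5, -2.1]
finger_gap: 0.0414
14.7 q [ 0.487  0.114 -0.269  1.187 -0.     0.593] tcp [0.4388 0.2322 0.2683] gap 0.0414 F [ 0.5  0.5 -2.1]
x down: [-0. -0. -1.] yaw of z 83.94
tool shift mm [ 3.3  2.  78. ]
[370.4658109  259.19345674] [217.48587271 128.30802932] [339.09221224 301.11032179]
side crop origin [162  63]
scene crop origin [315 194]
flange [ 0.5301 -0.2342  0.2007] [ 0.35  0.07  0.41 -0.15] rel TCP [ 0.1097 -0.0081 -0.068 ]
```

View pics/z8.png

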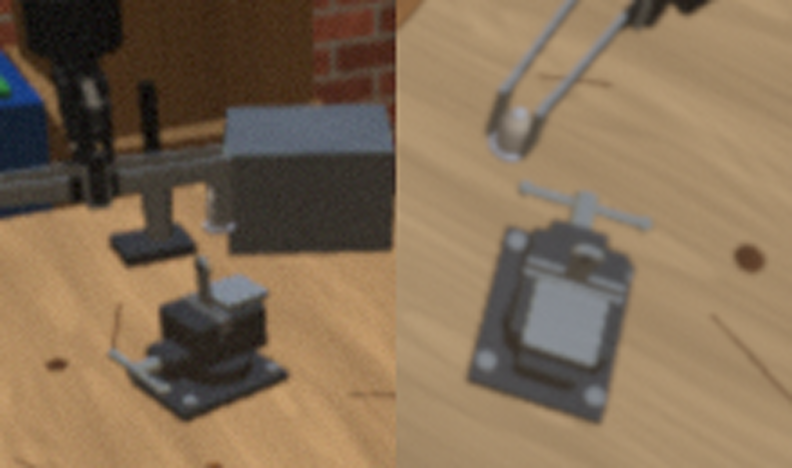

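Side half: link top at (202,260), flange at (218,228). Scene half: link eye top at about (588,247), flange at (511,150).

```bash
cat > tri.py <<'E'
from h import *
from scipy.optimize import least_squares
def tri(E,side,scene,g=(.55,.29,.15)):
    r=least_squares(lambda p:np.concatenate([proj(*E["side"][1:],p)-side,proj(*E["scene"][1:],p)-scene]),g)
    return r.x.round(4),r.fun.round(2)
E
python3 - <<'E'
from tri import *
import pickle
D=pickle.load(open("d8.pkl","rb"))
L=tri(D,np.array([202,260])/3.6+[162,63],np.array([192,247])/3.6+[315,194]);print("link",*L)
F=tri(D,np.array([218,228])/3.6+[162,63],np.array([115,150])/3.6+[315,194]);print("flange",*F,"rel tcp",F[0]-[.4388,.2322,.2683])
print("scene link z139",atz(*D["scene"][1:],192/3.6+315,247/3.6+194,.139).round(4),"side",atz(*D["side"][1:],202/3.6+162,260/3.6+63,.139).round(4))
# enlarged crops for later look: where is link in wrist
print(proj(*D["wrist"][1:],[.554,.299,.139]),proj(*D["wrist"][1:],F[0]))
E
```

```text
link [0.5528 0.298  0.1355] [-0.39 -0.16 -0.25  0.17]
flange [0.5482 0.2273 0.1967] [ 0.3   0.12  0.2  -0.13] rel tcp [ 0.1094 -0.0049 -0.0716]
scene link z139 [0.5539 0.2983 0.139 ] side [0.5512 0.2891 0.139 ]
[333.5949502  287.43789259] [267.07161948 332.11651285]
```

```bash
python3 -m handwheel '[{"x":0,"y":0,"z":8,"ax":0,"ay":0,"az":0,"jaw":30},{"x":0,"y":0.5,"z":14,"ax":0,"ay":0,"az":0,"jaw":30},{"x":0,"y":1,"z":18,"ax":0,"ay":0,"az":0,"jaw":30},{"x":0,"y":1,"z":16,"ax":0,"ay":0,"az":0,"jaw":30},{"x":5,"y":0,"z":11,"ax":0,"ay":0,"az":0,"jaw":30},{"x":8,"y":0,"z":5,"ax":0,"ay":0,"az":0,"jaw":30},{"x":6,"y":0,"z":2,"ax":0,"ay":0,"az":0,"jaw":30},{"x":3,"y":0,"z":0,"ax":0,"ay":0,"az":0,"jaw":30},{"x":0,"y":0,"z":0,"ax":0,"ay":0,"az":0,"jaw":30},{"x":0,"y":0,"z":0,"ax":0,"ay":0,"az":0,"jaw":30}]' 35; python3 go.py .444 .306 .246
python3 - <<'E'
from h import *
import pickle
D={n:cam(n) for n in("scene","side")};pickle.dump(D,open("d9.pkl","wb"))
def cr(n,o,s=70): f=D[n][0];return f[o[1]:o[1]+s,o[0]:o[0]+s]
save("pics/z9.png",np.hstack([cr("side",(185,90)),cr("scene",(335,215))]),5.6)
E
```

```text
time: 16.1
tcp_pos: [0.4442, 0.3062, 0.2466]
eef_rot: [0.526, -0.473, 0.526, 0.473]
wrist_force: [-0.2, 0.0, -1.6]
finger_gap: 0.0417
16.1 q [ 0.603  0.204 -0.213  1.154 -0.     0.709] tcp [0.4442 0.3062 0.2466] gap 0.0417 F [-0.2  0.  -1.6]
x down: [ 0.  0. -1.] yaw of z 83.93
tool shift mm [ 0.6  0.2 -0.2]
```

View pics/z9.png

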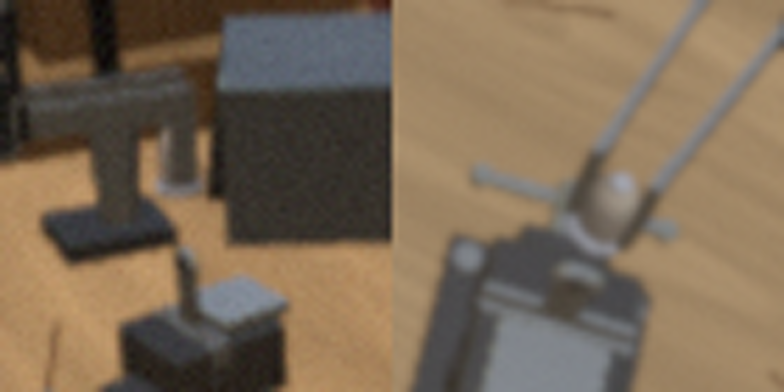

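```bash
python3 - <<'E'
from tri import *
import pickle
D=pickle.load(open("d9.pkl","rb"))
o={"side":np.array([185,90]),"scene":np.array([335,215])}
lk={"side":np.array([185,247]),"scene":np.array([184,262])};fl={"side":np.array([179,188]),"scene":np.array([200,236])}
P={n:(lk[n]/5.6+o[n],fl[n]/5.6+o[n]) for n in o}
L=tri(D,P["side"][0],P["scene"][0]);F=tri(D,P["side"][1],P["scene"][1]);print(L,F,F[0]-L[0])
for n in o:
    a=atz(*D[n][1:],*P[n][0],.139);b=atz(*D[n][1:],*P[n][1],.181);print(n,a.round(4),b.round(4),"flange-link",(b-a).round(4))
E
```

```text
(array([0.5533, 0.2964, 0.1398]), array([-0.12, -0.05, -0.07,  0.05])) (array([0.5559, 0.298 , 0.1761]), array([ 0.84,  0.36,  0.52, -0.36])) [0.0026 0.0016 0.0363]
side [0.5541 0.2975 0.139 ] [0.5507 0.2913 0.181 ] flange-link [-0.0034 -0.0063  0.042 ]
scene [0.5526 0.2964 0.139 ] [0.56   0.2975 0.181 ] flange-link [0.0074 0.0011 0.042 ]
```

The flange is within about 2–3 mm of straight above the link, with a gap of 36–41 mm depending on the method. I'll let it settle and check before handing in.

```bash
python3 -m handwheel '[{"x":-1,"y":1,"z":0,"ax":0,"ay":0,"az":0,"jaw":30},{"x":0,"y":0,"z":0,"ax":0,"ay":0,"az":0,"jaw":30},{"x":0,"y":0,"z":0,"ax":0,"ay":0,"az":0,"jaw":30},{"x":0,"y":0,"z":0,"ax":0,"ay":0,"az":0,"jaw":30},{"x":0,"y":0,"z":0,"ax":0,"ay":0,"az":0,"jaw":30},{"x":0,"y":0,"z":0,"ax":0,"ay":0,"az":0,"jaw":30},{"x":0,"y":0,"z":0,"ax":0,"ay":0,"az":0,"jaw":30},{"x":0,"y":0,"z":0,"ax":0,"ay":0,"az":0,"jaw":30}]' 35; python3 go.py .443 .306 .247
python3 - <<'E'
from h import *
import pickle
a=cam("scene")[0].astype(int);b=pickle.load(open("d0.pkl","rb"))["scene"][0].astype(int);c=pickle.load(open("d9.pkl","rb"))["scene"][0].astype(int)
print("tray diff vs start, max per part", {n:int(abs(a-b)[v-6:v+6,u-6:u+6].max()) for n,(u,v) in dict(slug=(208,206),bulb=(221,194),sleeve=(187,170),bush=(190,199),brk=(173,188),plunger=(204,183)).items()})
print("jaw-area change since last look",int(abs(a-c)[215:285,335:405].max()), ctrl.read_state()["joint_velocities"].round(3))
print(order.finish_job())
E
```

```text
time: 17.2
tcp_pos: [0.4431, 0.3065, 0.2473]
eef_rot: [0.526, -0.473, 0.526, 0.473]
wrist_force: [-0.3, 0.8, -2.0]
finger_gap: 0.0416
17.2 q [ 0.605  0.202 -0.213  1.156 -0.     0.711] tcp [0.4431 0.3065 0.2473] gap 0.0416 F [-0.3  0.8 -2. ]
x down: [ 0. -0. -1.] yaw of z 83.95
tool shift mm [ 0.3  0.1 -0.5]
tray diff vs start, max per part {'slug': 7, 'bulb': 5, 'sleeve': 6, 'bush': 7, 'brk': 7, 'plunger': 82}
jaw-area change since last look 35 [ 0.001  0.001  0.001 -0.001 -0.001 -0.001]
the job is handed in; nothing more can be done
None
```

The job is handed in at about 17 s. The plunger tip is held upright and still in the tongs above the flipper link, and the gripper never touched it. I lifted the tongs from the cradle with a light grip, closed their jaws on the plunger tip, lifted it straight out of the tray and carried it to the vise.

Last checks:
- **Grip:** finger gap is 41.6 mm, against the 42 mm expected with a 22 mm part in the jaws. Joint speeds are about 0.001 rad/s.
- **Other parts:** the scene image shows the five other tray parts unchanged since the start. I did not re-check the items out on the bench.
- **Position over the link:** the two cameras together put the plunger about 3 mm off the link axis, and I then corrected by 1 mm. Taken singly they disagree by up to 7 mm either way.
- **Gap:** arm position plus the known pick-up height gives about 42 mm, while the cameras gave about 36 mm before the last 1 mm lift. I left it between the two.

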